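Third hand at the utensil rail

TASK

Pick up the hook carrier by its grip post and hang it on the utensil rail, fully down on the rail, at least 10 cm short of the spring stop. From there slide it along the rail to the stop and press it steadily against the spring plate with about 10 newtons, so the plate is about half-way in, as a third hand for the cook who will tighten its screw. Finish while still holding it there with the fingers, never ram the stop to the end of its travel, and leave the kitchenware around it alone.

Things in the scene. Friction and masses are not known exactly. Their poses are not given: they have to be found in the camera images.
- carrier: Hook carrier, ~0.25 kg: steel saddle, an upside-down U, starts standing on its legs. Origin midway between its feet on their underside; z up, y along the slot. Legs 6 mm thick, slot 24 mm wide (x), its ceiling 42 mm above the feet; saddle 36 (x) x 40 (y) mm, 50 high, flat ends at y = +-20. Wire hook out to x = -41, screw to x = +26, both below 37 mm. May hang either way round.
- carrier_post (a point): Middle of the carrier's upright black grip post, 88 mm above its feet on its z axis (axes as the carrier). The post is 20 x 20 mm and stands on the saddle from 50 to 110 mm above the feet; grip either way across it.
- rail: Utensil rail stand fixed on the bench: a level steel bar, 16 mm diameter, along its y between posts 22 x 14 mm, 212 high, at y = +-230 mm. Origin on the bench under the bar's middle; bar axis 200 mm above it, top 208. A carrier fully down on the bar has its feet 166 mm above the bench.
- stop: Spring stop clamped on the rail: steel plate 44 (x) x 8 (y) x 34 (z) mm facing -y, black housing behind it at y = 36 to 70, 18 above the bar's axis. Origin on the bar's axis in the plate's front face at rest (does not move); y along the rail: hang on the -y side (over 200 mm of free bar), push to +y. On first touch the carrier's origin is at y = -20 mm, z = -34 here.
- buffer (a joint): How far the spring plate is pushed in (m): 0 at rest, 0.025 at the end of its travel. Spring 0.8 N per mm without preload: 10 N at 0.0125. Rail friction of up to about 2 N, more if the carrier is pressed down, adds to what the hand feels.
- bowl: Bystander: white bowl, 110 mm wide, 50 mm high, origin under its centre.
- jug: Bystander: white plastic mug-shaped jug, 84 mm wide plus handle, 100 mm high, origin under its centre.
- mould: Bystander: small aluminium baking mould, 70 mm wide, 50 mm high, origin under its centre.
- spatula: Bystander: spatula lying on the bench beyond the rail, roughly along the rail.
Not all that is in view belongs to the job. Of the things that look like the carrier, take the one that is farthest from the robot's base at the start.

How it is judged (in metres and radians):
On the way:
1. the carrier hangs fully down on the rail, well short of the stop (at least 80 mm of gap; the goal asks for 100) (z of carrier in the frame of stop between -0.039 and -0.029 m and x of carrier in the frame of stop between -0.007 and 0.007 m and angle between carrier's own z axis and vertical below 0.12 rad and angle between the y axis of carrier and the y axis of stop, either way round below 0.17 rad and y of carrier in the frame of stop between -0.4 and -0.1 m), for 0.2 s.
At the end, for the whole second after the job is handed in: Through the last second the fingers hold the carrier, which sits fully down on the rail (within 5 mm in height, 7 mm across, upright within 0.12 rad, in line within 0.17 rad), still (under 10 mm/s), and presses the spring plate with 6 to 14 N (plate 7 to 18 mm in) (z of carrier in the frame of stop between -0.039 and -0.029 m and x of carrier in the frame of stop between -0.007 and 0.007 m and angle between carrier's own z axis and vertical below 0.12 rad and angle between the y axis of carrier and the y axis of stop, either way round below 0.17 rad and contact force between carrier and stop between 6 and 14 N and value of joint buffer between 0.007 and 0.018 m and y of carrier in the frame of stop below 0.005 m and contact force between the fingers and carrier above 1 N and linear speed of carrier below 0.01 m/s); the arm keeps its last pose, push and grip.
It fails at once if the carrier is above the rail within 75 mm of the spring plate, instead of sliding on the rail (y of carrier in the frame of stop between -0.095 and 0.06 m and x of carrier in the frame of stop between -0.03 and 0.03 m and z of carrier in the frame of stop above -0.022 m).
It fails at once if the stop is rammed to the end of its travel (plate more than 24 mm in, or over 25 N) (value of joint buffer above 0.024 m or contact force between carrier and stop above 25 N).
It fails at once if kitchenware is disturbed (moved more than 30 mm) (distance of any of bowl, jug, mould, spatula from where it was at the start of the episode above 0.03 m).
It also fails if it takes over 45 s, if anything falls off the work surface, if the arm or the gripper's body presses on something with over 40 N, if the wrist force passes 120 N, or if a joint passes its speed limit or range.

ROBOT

A 6-joint arm with a two-finger parallel gripper is mounted at the origin on the work surface. World frame = base frame: x ahead of the robot, y to its left, z up, the work surface at z = 0. Lengths are in mm, angles in rad, forces in N, time in s.
With the tool pointing down it reaches from about 275 to 750 mm from the base axis. Payload 10.2 kg.
Tool frame: the origin (TCP) lies midway between the tips of the shut fingers; the grasp point (between the pads) lies 19 mm behind it; z points along the fingers, y is the line along which they close (so a half turn about z gives the same grasp; the last joint's range is limited). The gripper opens to 85 mm and grips with 20 to 120 N. Pads are 22 mm wide; open, the fingers measure 114 mm over their backs; the gripper's body (76 mm by 85 mm) begins 54 mm behind the grasp point. The pads swing forward as they close: fully open they stand 13 mm farther back than shut.
Start: joints at [0.958, 0.313, 1.498, -0, 1.331, -0.223], TCP at [199.515, 485.618, 231.294] pointing down, gripper open.
Joint ranges: [-2.94, 2.94], [-0.97, 2.17], [0.19, 2.56], [-1.23, 4.37], [0.02, 3.11], [-2.88, 2.88]. Speed limits (rad/s): [2.39, 2.39, 3.01, 3.14, 3.14, 3.14].

INTERFACE

Orientations are given as a unit quaternion [w, x, y, z].
In Python, from rig import ctrl gives the robot as it stands.
- The arm moves only by the tool arm_command, never from a script. Its argument "increments" is a list of rows, each an object with "dr": the turn, a rotation vector about the tool's x, y, z in units of pi/4 rad (1.0 is pi/4 rad), a list of three; "offset": the shift along the tool's x, y, z in units of 120 mm (1.0 is 120 mm), a list of three; "hand": the opening, from -1 (shut) to 1 (fully open). A call has 1 to 8 rows; each row shifts and turns the commanded pose from where the row before left it, along the tool's axes as they then stand; what a row does not reach is not made up. A row lasts 1/10 s, in which the tool goes at most 50 mm and 8.59 degrees, less where a joint would pass 70% of its speed; a pose out of reach is approached as far as the arm can. A call with a number of a shift or a turn outside -1 to 1 is refused whole. A call with a gripper value outside its range is refused whole. The fingers move at their own pace and stop on an object; "grip_force" is the grip in N (left out, the last holds). Time passes only in rows, so rows that do not move let the fingers close. It gives the time, the measured TCP pose, the force, the opening and the grip force at its end, in the units of the state.
- ctrl.sense(): the state, without advancing time (a new reading comes with each control period).
- ctrl.capture(name): name is "scene" or "top" or "wrist"; returns the picture (480x640x3 uint8, red, green, blue); there is no depth.
- ctrl.camera_info(name): a dict with "K" (3x3 intrinsics, pixels), "R" (3x3) and "t" (3): a world point X has camera coordinates R X + t. Camera axes: x right, y down, z forward; pixel columns grow to the right and rows downward; lengths in mm; the calibration is good to about 2 mm. A picture is of the moment at which its call begins: read the wrist's pose just before it. camera_info takes no time and is no camera call; for the wrist camera it gives the pose at the moment of the call.
- ctrl.finish_job(): hands the job in; it is judged then, once.
The state is a dict: "time_s": time; "joints": joint angles; "dq": joint speeds; "tau": joint torques, N m; "eef_pos": TCP position; "ee_rot": TCP orientation; "force": force on the tool from outside, world axes, zero at the start; "wrist_torque": the same for the moment, N m; "grip_width": opening from 0.0 (shut) to 1.0 (fully open); "grip_force": force on a finger pad.
Only numpy, scipy, OpenCV 4.12 (cv2) and the standard library are available. Lean on these libraries where they do the work, as an engineer would, in place of code of your own. Each camera call takes 0.05 s, during which the arm holds its last target. There are 200 camera calls.

## Working session

There is one attempt and no reset: what is moved stays moved. The work goes in short steps, Python scripts to look and compute and a tool call to move; the robot and the scene stay as the last step left them, time stands still between calls to the robot, and variables do not carry over. Pictures are saved under pics/ and viewed, at most 10 in all, crops included, and the job is handed in when it is done.

Besides the shell and the picture viewer there is one more tool, called by a JSON object that holds its "api" and its "payload". arm_command: Moves the arm, as the interface text tells. Shifts and turns lie within -1 to 1; 1 stands for 120 mm of shift or pi/4 rad of turn. Its arguments: {"type":"object","properties":{"increments":{"type":"array"},"grip_force":{"type":"number"}},"required":["increments"]}

```bash
mkdir -p pics; ls; python3 - <<'E'
from rig import ctrl
import cv2,numpy as np
print(ctrl.sense())
for n in("scene","top"):
    im=ctrl.capture(n); cv2.imwrite(f"pics/{n}0.png",im[:,:,::-1]); c=ctrl.camera_info(n)
    print(n,np.round(c["K"],1).tolist(),np.round(-np.array(c["R"]).T@np.array(c["t"])))
E
```

```text
pics
{'time_s': 0.0, 'joints': array([ 9.57594929e-01,  3.13461381e-01,  1.49845483e+00, -1.37191398e-05,
        1.33100384e+00, -2.23371488e-01]), 'dq': array([ 0.00147571, -0.00087823,  0.00014793, -0.00086818,  0.00190563,
        0.00067742]), 'tau': array([ 6.50218499e-05, -4.12267399e+01, -2.59744889e+01, -1.78483556e-04,
        4.13499321e-03,  1.78556195e-05]), 'eef_pos': array([199.36052423, 485.38863551, 230.72257599]), 'ee_rot': array([-2.63502549e-04,  1.93681456e-01,  9.81064245e-01, -6.09183037e-04]), 'force': array([0.18283139, 0.29368807, 0.04516548]), 'wrist_torque': array([-0.02008967,  0.00127794,  0.024915  ]), 'grip_force': 0.0, 'grip_width': 1.0042782619486639}
scene [[466.0, 0.0, 317.4], [0.0, 466.0, 240.5], [0.0, 0.0, 1.0]] [1069. -688.  777.]
top [[556.3, 0.0, 311.7], [0.0, 556.3, 239.7], [0.0, 0.0, 1.0]] [ 296.  -33. 1277.]
```

View pics/scene0.png

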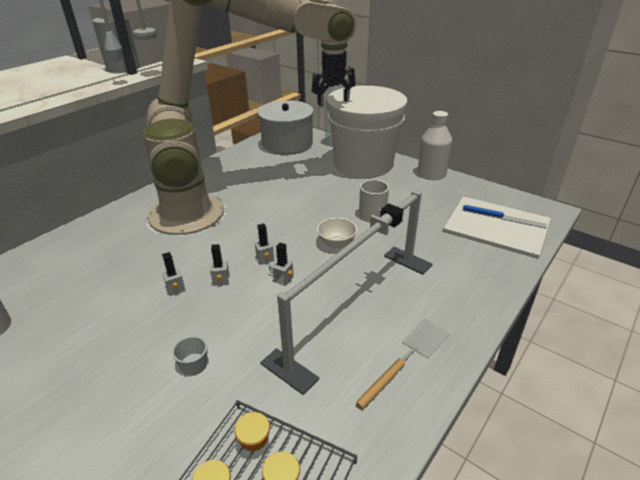

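View pics/top0.png

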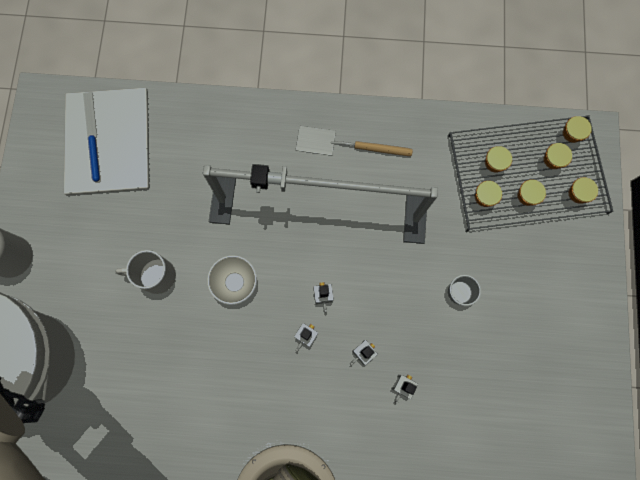

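The scene shows four look-alikes, in top pixels: A (323,293), B (307,336), C (365,353) and D (405,386). The base is near (290,475), so A looks farthest. In the top view the rail runs from (210,172) to (432,193), with the plate at (284,178) and the housing at (260,177). I'll measure these positions and check them in enlarged crops.

```bash
cat > h.py <<'E'
import numpy as np,cv2
from rig import ctrl
def ray(n,uv,c=None):
    c=c or ctrl.camera_info(n); R=np.array(c["R"]);t=np.array(c["t"]).ravel()
    d=R.T@np.linalg.inv(np.array(c["K"]))@np.array([uv[0],uv[1],1.]); return -R.T@t,d/np.linalg.norm(d)
def onz(n,uv,z,c=None):
    o,d=ray(n,uv,c); return o+d*(z-o[2])/d[2]
def tri(r1,r2):
    (o,d),(p,e)=r1,r2; s=np.linalg.lstsq(np.c_[d,-e],p-o,rcond=None)[0]
    a,b=o+s[0]*d,p+s[1]*e; return (a+b)/2,np.linalg.norm(a-b)
def proj(n,X,c=None):
    c=c or ctrl.camera_info(n); q=np.array(c["K"])@(np.array(c["R"])@np.array(X,float)+np.array(c["t"]).ravel()); return q[:2]/q[2]
E
python3 - <<'E'
from h import *
im=cv2.imread("pics/top0.png"); hsv=cv2.cvtColor(im,cv2.COLOR_BGR2HSV)
roi=np.zeros(im.shape[:2],np.uint8); roi[275:410,290:425]=1
def blobs(m,amin,n=''):
    k,l,s,c=cv2.connectedComponentsWithStats(m.astype(np.uint8))
    return [(c[i],s[i,4]) for i in range(1,k) if s[i,4]>=amin]
for c,a in blobs((hsv[...,2]<60)*roi,20):
    p=onz("top",c,100); print("post",c.round(1),a,p.round(),"dist",np.linalg.norm(p[:2]).round())
for c,a in blobs(((hsv[...,1]>120)&(hsv[...,0]<30))*roi,2):
    print("screw",c.round(1),a,onz("top",c,25).round(1))
print("plate",onz("top",(284,178),200).round(),"rail ends",onz("top",(210,172),210).round(),onz("top",(432,193),210).round())
a=cv2.resize(im[275:335,290:370],None,fx=5,fy=5,interpolation=cv2.INTER_CUBIC)
b=cv2.resize(im[150:210,235:315],None,fx=5,fy=5,interpolation=cv2.INTER_CUBIC)
cv2.imwrite("pics/crop1.png",np.hstack([a,b]))
E
```

```text
post [323.5 291.1] 99 [439. -49. 100.] dist 441.0
post [305.7 334.1] 84 [346. -18. 100.] dist 347.0
post [366.6 352.3] 105 [ 318. -146.  100.] dist 350.0
post [408.5 387.6] 124 [ 253. -236.  100.] dist 346.0
screw [321.5 283.9] 11 [463.7 -44.2  25. ]
screw [311.4 326.3] 11 [367.5 -28.2  25. ]
screw [372.3 345.3] 9 [ 335.4 -165.6   25. ]
screw [409.  376.8] 13 [ 273.6 -248.8   25. ]
plate [650.  48. 200.] rail ends [649. 196. 210.] [ 637. -251.  210.]
```

View pics/crop1.png

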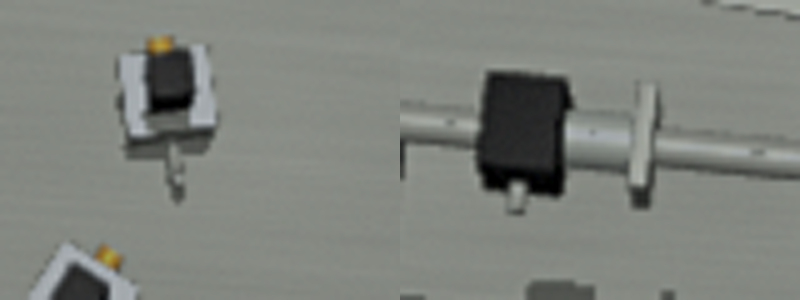

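The crop confirms A: silver saddle, black post, screw pointing up in the image (+x), 441 mm from the base against about 347 mm for the other three. I'll turn the tool towards its slot direction first, then travel.

{"api": "arm_command", "payload": {"increments": [{"dr": [0,0,-0.17],"offset": [0,0,0],"hand": 1},{"dr": [0,0,-0.17],"offset": [0,0,0],"hand": 1},{"dr": [0,0,-0.17],"offset": [0,0,0],"hand": 1},{"dr": [0,0,-0.17],"offset": [0,0,0],"hand": 1}]}}

```text
time_s: 0.5
eef_pos: [199.4, 485.5, 231.0]
ee_rot: [-0.0, -0.075, 0.997, -0.0]
force: [-0.1, 0.1, -0.5]
grip_width: 1.001
grip_force: 0.0
```

```bash
cat >> h.py <<'E'
from scipy.spatial.transform import Rotation as Ro
def tool():
    s=ctrl.sense(); q=s["ee_rot"]; return s["eef_pos"],Ro.from_quat([q[1],q[2],q[3],q[0]]).as_matrix(),s
def to(X):
    p,R,s=tool(); print("pos",p.round(1),"yawY",np.degrees(np.arctan2(R[1,1],R[0,1])).round(2),"tilt",R[:,2].round(4),"units",(R.T@(np.array(X)-p)/120).round(3))
E
python3 - <<'E'
from h import *
to([430,-45,231])
p,R,s=tool(); c=ctrl.camera_info("wrist"); Rc=np.array(c["R"]);t=np.array(c["t"]).ravel()
print("cam in tool",(R.T@(-Rc.T@t-p)).round(1),"axes",(R.T@Rc.T).round(2).tolist(),np.round(c["K"],1).tolist())
E
```

```text
pos [199.4 485.5 231. ] yawY 98.58 tilt [-5.e-04 -7.e-04 -1.e+00] units [-1.240e+00 -4.658e+00  2.000e-03]
cam in tool [  66.1    1.4 -142.8] axes [[-0.0, -0.96, -0.26], [1.0, -0.0, 0.0], [-0.0, -0.26, 0.96]] [[411.2, 0.0, 319.1], [0.0, 411.2, 236.7], [0.0, 0.0, 1.0]]
```

{"api": "arm_command", "payload": {"increments": [{"dr": [0,0,0],"offset": [-0.1,-0.39,0],"hand": 1},{"dr": [0,0,0],"offset": [-0.1,-0.39,0],"hand": 1},{"dr": [0,0,0],"offset": [-0.1,-0.39,0],"hand": 1},{"dr": [0,0,0],"offset": [-0.1,-0.39,0],"hand": 1},{"dr": [0,0,0],"offset": [-0.1,-0.39,0],"hand": 1},{"dr": [0,0,0],"offset": [-0.1,-0.39,0],"hand": 1},{"dr": [0,0,0],"offset": [-0.1,-0.39,0],"hand": 1},{"dr": [0,0,0],"offset": [-0.1,-0.39,0],"hand": 1}]}}

```text
time_s: 1.3
eef_pos: [348.5, 127.1, 231.3]
ee_rot: [0.0, -0.072, 0.997, 0.0]
force: [0.9, -0.4, 0.4]
grip_width: 0.997
grip_force: 0.0
```

{"api": "arm_command", "payload": {"increments": [{"dr": [0,0,0],"offset": [-0.1,-0.38,0],"hand": 1},{"dr": [0,0,0],"offset": [-0.1,-0.38,0],"hand": 1},{"dr": [0,0,0],"offset": [-0.12,-0.38,0],"hand": 1},{"dr": [0,0,0],"offset": [-0.12,-0.39,0],"hand": 1},{"dr": [0,0,0],"offset": [0,0,0],"hand": 1}]}}

```text
time_s: 1.8
eef_pos: [428.3, -49.4, 230.7]
ee_rot: [-0.0, -0.07, 0.998, -0.0]
force: [-1.0, -0.0, 0.1]
grip_width: 0.997
grip_force: 0.0
```

```bash
python3 - <<'E'
from h import *
to([439,-49,231]); c=ctrl.camera_info("wrist")
im=ctrl.capture("wrist"); cv2.imwrite("pics/w1.png",im[:,:,::-1]); np.save("w1.npy",c,allow_pickle=True)
for z in(50,110): print(proj("wrist",[439,-49,z]).round())
E
```

```text
pos [428.3 -49.4 230.7] yawY 97.97 tilt [-5.e-04 -7.e-04 -1.e+00] units [-0.089 -0.009 -0.002]
[312. 224.]
[311. 245.]
```

View pics/w1.png

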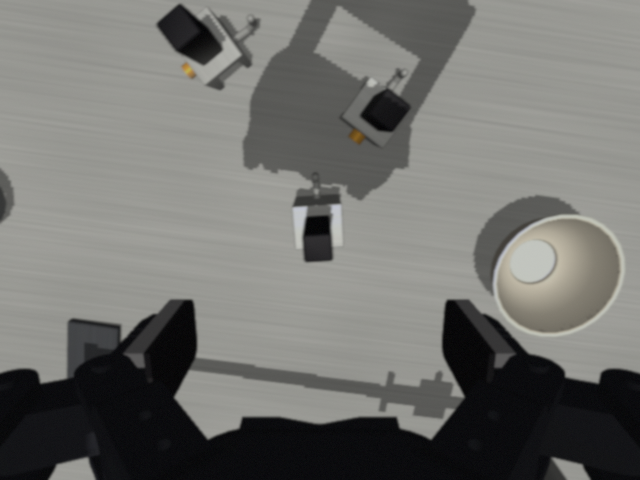

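The wrist view shows carrier A at the centre: saddle top around (318,227), black post top around (318,248), hook towards (316,180). The bowl is at right and the fingers at the bottom. Next I'll measure the carrier here and the rail in the top view.

```bash
python3 - <<'E'
from h import *
c=np.load("w1.npy",allow_pickle=True).item(); im=cv2.imread("pics/w1.png"); g=cv2.cvtColor(im,cv2.COLOR_BGR2GRAY)
def near(m,uv):
    k,l,s,ce=cv2.connectedComponentsWithStats(m.astype(np.uint8)); i=1+np.argmin(np.linalg.norm(ce[1:]-uv,axis=1)-np.minimum(s[1:,4],100)); return (l==i),s[i]
box=np.zeros_like(g); box[195:270,280:356]=1
m,s=near((g<75)*box,(318,240)); print("post",s)
ys,xs=np.nonzero(m)
for r in range(s[1],s[1]+s[3],4): q=xs[ys==r]; print(r,q.min(),q.max(),g[r,q].mean().round(),end=' | ')
m2=((g>185)*box); ys,xs=np.nonzero(m2); print("\nsaddle",xs.min(),xs.max(),ys.min(),ys.max())
rect=cv2.minAreaRect(np.c_[xs,ys].astype(np.float32)); print(rect)
C=np.array([onz("wrist",b,50,c) for b in cv2.boxPoints(rect)]); print(C.round(1),C.mean(0).round(1),[np.linalg.norm(C[i]-C[i-1]).round(1) for i in range(4)])
# rail in top: bar midline
t=cv2.cvtColor(cv2.imread("pics/top0.png"),cv2.COLOR_BGR2GRAY)
for u in (225,235,305,330,360,390,415):
    col=t[160:205,u].astype(int); print(u,[int(v) for v in col[int((u-210)*.095+3):][:26]], 160+int((u-210)*.095+3))
E
```

```text
post [ 304  215   28   47 1189]
215 313 328 65.0 | 219 306 329 12.0 | 223 306 329 10.0 | 227 305 329 11.0 | 231 304 329 11.0 | 235 304 330 31.0 | 239 304 330 48.0 | 243 304 330 47.0 | 247 304 331 45.0 | 251 304 331 43.0 | 255 305 331 40.0 | 259 305 330 40.0 | 
saddle 294 340 206 247
((317.73358154296875, 225.5697021484375), (39.11143493652344, 45.901615142822266), 84.80557250976562)
[[429.1 -68.4  50. ]
 [420.7 -32.7  50. ]
 [452.3 -25.   50. ]
 [461.  -61.6  50. ]] [440.8 -46.9  50. ] [np.float64(32.6), np.float64(36.7), np.float64(32.5), np.float64(37.6)]
225 [138, 138, 139, 138, 138, 116, 123, 136, 159, 149, 127, 109, 82, 66, 73, 74, 72, 73, 71, 72, 72, 73, 71, 71, 70, 71] 164
235 [137, 138, 140, 139, 138, 119, 124, 138, 161, 148, 127, 109, 80, 49, 53, 53, 51, 59, 72, 73, 84, 129, 134, 135, 134, 137] 165
305 [135, 137, 137, 137, 133, 117, 129, 141, 134, 138, 123, 102, 76, 105, 132, 135, 135, 133, 133, 133, 132, 134, 134, 135, 136, 133] 172
330 [136, 139, 138, 137, 136, 124, 123, 133, 164, 165, 137, 112, 87, 80, 133, 140, 138, 137, 137, 136, 137, 137, 137, 138, 138, 136] 174
360 [137, 137, 139, 137, 139, 124, 124, 135, 164, 162, 134, 112, 83, 80, 137, 140, 140, 136, 137, 138, 138, 137, 136, 136, 137, 137] 177
390 [137, 137, 135, 136, 134, 115, 121, 137, 163, 153, 130, 109, 83, 92, 133, 136, 136, 135, 132, 134, 134, 134, 137, 135, 135] 180
415 [135, 134, 134, 135, 136, 133, 123, 131, 152, 164, 140, 119, 99, 67, 67, 73, 73, 72, 71, 74, 72, 74, 73] 182
```

```bash
python3 - <<'E'
from h import *
c=np.load("w1.npy",allow_pickle=True).item()
print("post top",onz("wrist",(317.5,247.5),110,c).round(1), "edges",[onz("wrist",p,110,c).round(1)[:2].tolist() for p in((304,248),(331,248),(317.5,234),(317.5,261))])
P=np.array([onz("top",p,200) for p in((235,174),(305,180.6),(330,183),(360,185.9),(390,188.9))]);print(P.round(1))
k=np.polyfit(P[:,1],P[:,0],1);print("rail x=",k,"stop y ang",90-np.degrees(np.arctan(k[0])))
f=onz("top",(286.2,179),200);print("plate front",f.round(1), "jug,bowl",onz("top",(147,272),100).round(),onz("top",(232,281),50).round())
to([441,-47.5,231]);to([441,-47.5,68])
E
```

```text
post top [441.1 -46.9 110. ] edges [[442.7, -55.8], [440.2, -37.9], [431.8, -48.2], [450.5, -45.6]]
[[ 651.8  147.5  200. ]
 [ 647.9    4.7  200. ]
 [ 646.4  -46.2  200. ]
 [ 644.6 -107.1  200. ]
 [ 642.6 -167.8  200. ]]
rail x= [2.91266192e-02 6.47640970e+02] stop y ang 88.33163932998758
plate front [648.6  42.9 200. ] jug,bowl [453. 330. 100.] [453. 155.  50.]
pos [427.3 -47.1 230.7] yawY 98.05 tilt [-1.3e-03  5.0e-04 -1.0e+00] units [-0.113 -0.02  -0.003]
pos [427.3 -47.1 230.7] yawY 98.05 tilt [-1.3e-03  5.0e-04 -1.0e+00] units [-0.114 -0.021  1.355]
```

The saddle and the post top agree on (441,-47), and the sizes check out. The rail is x = 647.6 + 0.029·y with the plate front at y≈43. I'll descend and grip.

{"api": "arm_command", "payload": {"increments": [{"dr": [0,0,0],"offset": [-0.113,0,0.2],"hand": 1},{"dr": [0,0,-0.09],"offset": [0,0,0.35],"hand": 1},{"dr": [0,0,0],"offset": [0,0,0.35],"hand": 1},{"dr": [0,0,0],"offset": [0,0,0.3],"hand": 1},{"dr": [0,0,0],"offset": [0,0,0.15],"hand": 1},{"dr": [0,0,0],"offset": [0,0,0],"hand": 1},{"dr": [0,0,0],"offset": [0,0,0],"hand": 1}]}}

```text
time_s: 2.55
eef_pos: [440.5, -42.6, 70.0]
ee_rot: [0.0, -0.108, 0.994, -0.0]
force: [0.3, -0.0, 0.1]
grip_width: 1.001
grip_force: 0.0
```

{"api": "arm_command", "payload": {"increments": [{"dr": [0,0,0],"offset": [0,0,0],"hand": -1},{"dr": [0,0,0],"offset": [0,0,0],"hand": -1},{"dr": [0,0,0],"offset": [0,0,0],"hand": -1},{"dr": [0,0,0],"offset": [0,0,0],"hand": -1},{"dr": [0,0,0],"offset": [0,0,0],"hand": -1},{"dr": [0,0,0],"offset": [0,0,0],"hand": -1},{"dr": [0,0,0],"offset": [0,0,0],"hand": -1},{"dr": [0,0,0],"offset": [0,0,0],"hand": -1}], "grip_force": 60}}

```text
time_s: 3.35
eef_pos: [440.3, -43.2, 69.2]
ee_rot: [-0.0, -0.107, 0.994, 0.0]
force: [-0.5, -0.5, -1.2]
grip_width: 0.223
grip_force: 60.7
```

The grip width is 19 mm, so the post is held. Next: lift, and turn in line with the rail.

{"api": "arm_command", "payload": {"increments": [{"dr": [0,0,0],"offset": [0,0,-0.15],"hand": -1},{"dr": [0,0,0],"offset": [0,0,-0.3],"hand": -1},{"dr": [0,0,0.1],"offset": [0,0,-0.35],"hand": -1},{"dr": [0,0,0.1],"offset": [0,0,-0.35],"hand": -1},{"dr": [0,0,0.11],"offset": [0,0,-0.35],"hand": -1},{"dr": [0,0,0],"offset": [0,0,-0.3],"hand": -1},{"dr": [0,0,0],"offset": [0,0,-0.2],"hand": -1},{"dr": [0,0,0],"offset": [0,0,0],"hand": -1}]}}

```text
time_s: 4.15
eef_pos: [441.2, -43.5, 312.0]
ee_rot: [0.003, 0.014, 1.0, -0.001]
force: [0.5, -0.3, -2.2]
grip_width: 0.226
grip_force: 60.8
```

```bash
python3 - <<'E'
from h import *
to([570,-107,305]);to([644.5,-107,305])
E
```

```text
pos [441.2 -43.5 312. ] yawY 88.37 tilt [ 0.0054 -0.002  -1.    ] units [-1.087 -0.498  0.065]
pos [441.2 -43.5 312. ] yawY 88.37 tilt [ 0.0054 -0.002  -1.    ] units [-1.708 -0.481  0.069]
```

{"api": "arm_command", "payload": {"increments": [{"dr": [0,0,0],"offset": [-0.2,-0.12,0],"hand": -1},{"dr": [0,0,0],"offset": [-0.3,-0.13,0],"hand": -1},{"dr": [0,0,0],"offset": [-0.3,-0.13,0],"hand": -1},{"dr": [0,0,0],"offset": [-0.3,-0.12,0],"hand": -1},{"dr": [0,0,0],"offset": [0,0,0],"hand": -1},{"dr": [0,0,0],"offset": [0,0,0],"hand": -1},{"dr": [0,0,0],"offset": [0,0,0],"hand": -1}]}}

```text
time_s: 4.85
eef_pos: [570.0, -106.5, 308.7]
ee_rot: [-0.001, 0.014, 1.0, 0.0]
force: [0.7, -0.4, -2.3]
grip_width: 0.224
grip_force: 60.6
```

```bash
python3 - <<'E'
from h import *
to([644.5,-107,300]); c=ctrl.camera_info("wrist")
im=ctrl.capture("wrist"); cv2.imwrite("pics/w2.png",im[:,:,::-1]); np.save("w2.npy",c,allow_pickle=True)
for y in(-200,-107,0): print(proj("wrist",[647.64+.0291*y,y,200],c).round())
E
```

```text
pos [ 570.  -106.5  308.7] yawY 88.38 tilt [-1.1e-03  5.0e-04 -1.0e+00] units [-0.621  0.014  0.072]
[182. 340.]
[319. 340.]
[476. 340.]
```

View pics/w2.png

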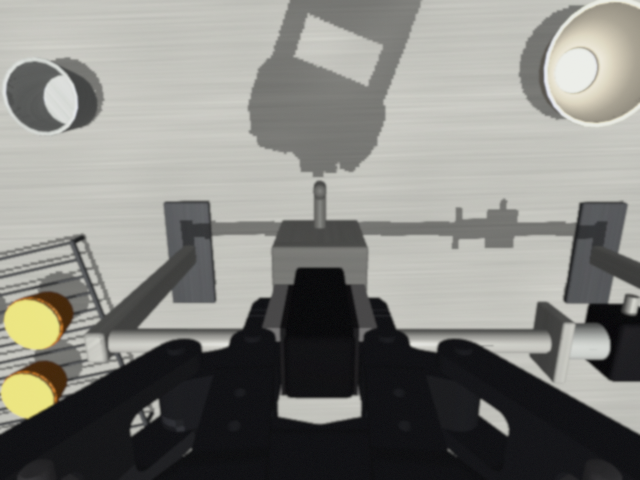

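The wrist view shows the held saddle's -x top edge at row ~247 (cols 272–367). The bar is level at rows ~330–352, matching the predicted 340, and the plate's left edge is at ~(540,340). Now I'll refine the carrier's offset from the bar within this one view.

```bash
python3 - <<'E'
from h import *
c=np.load("w2.npy",allow_pickle=True).item(); g=cv2.cvtColor(cv2.imread("pics/w2.png"),cv2.COLOR_BGR2GRAY).astype(int)
for u in(215,420,500): 
    print("bar",u,g[322:360,u].tolist())
for u in(280,360): print("sad",u,g[215:292:1,u].tolist())
for v in(235,256,270): print("row",v,g[v,262:284].tolist(),g[v,355:378].tolist())
E
```

```text
bar 215 [196, 197, 198, 198, 195, 180, 144, 103, 87, 94, 105, 119, 130, 143, 151, 159, 167, 178, 188, 199, 211, 218, 222, 219, 211, 203, 185, 145, 89, 43, 23, 18, 18, 17, 20, 18, 18, 17]
bar 420 [196, 195, 194, 195, 195, 185, 155, 114, 89, 91, 103, 115, 126, 139, 149, 157, 165, 176, 188, 201, 215, 223, 226, 222, 213, 199, 170, 119, 61, 27, 19, 19, 17, 20, 19, 17, 19, 19]
bar 500 [194, 193, 192, 194, 194, 186, 159, 118, 90, 90, 102, 114, 126, 138, 148, 156, 164, 172, 180, 189, 197, 202, 205, 206, 204, 202, 200, 196, 191, 183, 179, 186, 189, 174, 139, 90, 47, 23]
sad 280 [192, 191, 194, 199, 199, 194, 176, 144, 115, 102, 97, 90, 84, 80, 78, 75, 75, 75, 75, 75, 75, 74, 74, 75, 74, 74, 73, 72, 71, 72, 77, 88, 104, 114, 120, 123, 123, 123, 122, 122, 121, 120, 119, 119, 118, 118, 119, 120, 121, 121, 120, 120, 120, 120, 119, 119, 119, 119, 122, 123, 122, 121, 121, 120, 122, 122, 122, 121, 113, 93, 77, 72, 71, 72, 72, 73, 72]
sad 360 [194, 194, 192, 190, 189, 184, 166, 140, 120, 113, 110, 105, 101, 96, 88, 82, 78, 76, 75, 75, 74, 73, 74, 73, 74, 72, 73, 73, 74, 75, 77, 89, 104, 115, 122, 126
[... 189 characters left out ...]
, 72, 72]
row 235 [191, 186, 171, 151, 142, 142, 141, 141, 141, 141, 142, 140, 137, 126, 105, 84, 77, 74, 75, 74, 73, 74] [72, 73, 72, 72, 73, 74, 80, 102, 136, 161, 170, 172, 172, 172, 172, 171, 171, 172, 172, 172, 173, 172, 173]
row 256 [193, 194, 193, 193, 193, 193, 193, 192, 182, 158, 129, 118, 118, 120, 120, 120, 120, 120, 120, 120, 120, 119] [122, 122, 122, 123, 122, 122, 123, 122, 122, 122, 121, 121, 135, 162, 185, 193, 194, 194, 194, 195, 194, 196, 194]
row 270 [189, 189, 190, 189, 189, 189, 189, 189, 181, 161, 134, 119, 117, 118, 119, 119, 118, 119, 119, 119, 119, 118] [118, 119, 119, 119, 119, 119, 119, 119, 119, 118, 117, 127, 154, 181, 192, 194, 195, 195, 194, 194, 194, 193, 194]
```

```bash
python3 - <<'E'
from h import *
c=np.load("w2.npy",allow_pickle=True).item(); p=np.array([570.,-106.5,308.7])
for z in (286,289.5,292):
    a,b=onz("wrist",(279,247),z,c),onz("wrist",(361,247),z,c); l,r=onz("wrist",(271.3,256),z,c),onz("wrist",(367.8,256),z,c)
    print(z,a.round(1),b.round(1),"centre x",((a+b)/2)[0].round(1)+18,"len",(np.linalg.norm(l-r)).round(1),"cy",((l+r)/2)[1].round(1), "yaw",np.degrees(np.arctan2(b[0]-a[0],b[1]-a[1])).round(2))
for u,v in((215,(328.1+349.6)/2),(420,(328.4+349.2)/2)): print("bar",onz("wrist",(u,v),200,c).round(1))
for uv in((540,340),(549,340)): print(onz("wrist",uv,200,c).round(1))
E
```

```text
286 [ 552.6 -121.2  286. ] [553.7 -86.8 286. ] centre x 571.2 len 40.8 cy -104.3 yaw 1.72
289.5 [ 551.6 -120.9  289.5] [552.6 -87.1 289.5] centre x 570.1 len 39.9 cy -104.3 yaw 1.72
292 [ 550.9 -120.6  292. ] [551.9 -87.4 292. ] centre x 569.4 len 39.3 cy -104.3 yaw 1.72
bar [ 641.7 -177.6  200. ]
bar [645.9 -38.3 200. ]
[649.3  43.5 200. ]
[649.5  49.6 200. ]
```

Carrier centre x is 570, the bar is at x≈644 at this y, and the yaw matches. I'll move over the bar and lower in stages.

{"api": "arm_command", "payload": {"increments": [{"dr": [0,0,0],"offset": [-0.2,0,0],"hand": -1},{"dr": [0,0,0],"offset": [-0.25,0,0],"hand": -1},{"dr": [0,0,0],"offset": [-0.168,0.01,0],"hand": -1},{"dr": [0,0,0],"offset": [0,0,0],"hand": -1},{"dr": [0,0,0],"offset": [0,0,0.15],"hand": -1},{"dr": [0,0,0],"offset": [0,0,0.15],"hand": -1},{"dr": [0,0,0],"offset": [0,0,0],"hand": -1},{"dr": [0,0,0],"offset": [0,0,0],"hand": -1}]}}

```text
time_s: 5.7
eef_pos: [644.3, -107.8, 274.5]
ee_rot: [0.0, 0.014, 1.0, -0.0]
force: [1.2, -0.2, -1.2]
grip_width: 0.223
grip_force: 60.6
```

{"api": "arm_command", "payload": {"increments": [{"dr": [0,0,0],"offset": [0,0,0.06],"hand": -1},{"dr": [0,0,0],"offset": [0,0,0.06],"hand": -1},{"dr": [0,0,0],"offset": [0,0,0.06],"hand": -1},{"dr": [0,0,0],"offset": [0,0,0.06],"hand": -1},{"dr": [0,0,0],"offset": [0,0,0],"hand": -1},{"dr": [0,0,0],"offset": [0,0,0],"hand": -1}]}}

```text
time_s: 6.3
eef_pos: [644.8, -107.9, 244.5]
ee_rot: [-0.0, 0.014, 1.0, 0.0]
force: [-0.2, 0.3, -1.2]
grip_width: 0.231
grip_force: 60.6
```

{"api": "arm_command", "payload": {"increments": [{"dr": [0,0,0],"offset": [0,0,0.03],"hand": -1},{"dr": [0,0,0],"offset": [0,0,0.03],"hand": -1},{"dr": [0,0,0],"offset": [0,0,0.01],"hand": -1},{"dr": [0,0,0],"offset": [0,0,0],"hand": -1},{"dr": [0,0,0],"offset": [0,0,0],"hand": -1}]}}

```text
time_s: 6.8
eef_pos: [644.9, -107.9, 236.2]
ee_rot: [0.0, 0.014, 1.0, -0.0]
force: [0.3, 0.2, -2.0]
grip_width: 0.228
grip_force: 60.6
```

{"api": "arm_command", "payload": {"increments": [{"dr": [0,0,0],"offset": [0,0,0.008],"hand": -1},{"dr": [0,0,0],"offset": [0,0,0],"hand": -1},{"dr": [0,0,0],"offset": [0,0,0],"hand": -1}]}}

```text
time_s: 7.1
eef_pos: [644.8, -107.9, 235.2]
ee_rot: [0.0, 0.014, 1.0, -0.0]
force: [-0.2, -0.4, -0.8]
grip_width: 0.224
grip_force: 60.6
```

{"api": "arm_command", "payload": {"increments": [{"dr": [0,0,0],"offset": [0,0,0.008],"hand": -1},{"dr": [0,0,0],"offset": [0,0,0],"hand": -1},{"dr": [0,0,0],"offset": [0,0,0],"hand": -1}]}}

```text
time_s: 7.4
eef_pos: [644.9, -107.9, 234.7]
ee_rot: [0.0, 0.014, 1.0, -0.0]
force: [-0.9, 0.2, 2.8]
grip_width: 0.227
grip_force: 61.2
```

The vertical force went from about -1.5 to +2.8 N at the expected height, so the carrier is seated. I'll ease the load slightly and slide to near the plate.

{"api": "arm_command", "payload": {"increments": [{"dr": [0,0,0],"offset": [0,0,-0.003],"hand": -1},{"dr": [0,0,0],"offset": [0,0.1,0],"hand": -1},{"dr": [0,0,0],"offset": [0,0.2,0],"hand": -1},{"dr": [0,0,0],"offset": [0,0.2,0],"hand": -1},{"dr": [0,0,0],"offset": [0,0.2,0],"hand": -1},{"dr": [0,0,0],"offset": [0,0.1,0],"hand": -1},{"dr": [0,0,0],"offset": [0,0,0],"hand": -1},{"dr": [0,0,0],"offset": [0,0,0],"hand": -1}]}}

```text
time_s: 8.2
eef_pos: [647.6, -11.9, 234.6]
ee_rot: [0.0, 0.014, 1.0, 0.0]
force: [-0.1, 1.6, 1.9]
grip_width: 0.224
grip_force: 61.1
```

{"api": "arm_command", "payload": {"increments": [{"dr": [0,0,0],"offset": [0,0.07,0],"hand": -1},{"dr": [0,0,0],"offset": [0,0.07,0],"hand": -1},{"dr": [0,0,0],"offset": [0,0.06,0],"hand": -1},{"dr": [0,0,0],"offset": [0,0,0],"hand": -1},{"dr": [0,0,0],"offset": [0,0,0],"hand": -1}]}}

```text
time_s: 8.7
eef_pos: [648.3, 12.8, 234.7]
ee_rot: [0.0, 0.014, 1.0, 0.001]
force: [0.4, 2.7, 3.2]
grip_width: 0.224
grip_force: 61.2
```

{"api": "arm_command", "payload": {"increments": [{"dr": [0,0,0],"offset": [0,0.025,0],"hand": -1},{"dr": [0,0,0],"offset": [0,0.025,0],"hand": -1},{"dr": [0,0,0],"offset": [0,0,0],"hand": -1},{"dr": [0,0,0],"offset": [0,0,0],"hand": -1}]}}

```text
time_s: 9.1
eef_pos: [648.5, 18.1, 234.6]
ee_rot: [0.0, 0.014, 1.0, 0.0]
force: [0.3, 0.2, 4.3]
grip_width: 0.224
grip_force: 61.3
```

{"api": "arm_command", "payload": {"increments": [{"dr": [0,0,0],"offset": [0,0.025,0],"hand": -1},{"dr": [0,0,0],"offset": [0,0.025,0],"hand": -1},{"dr": [0,0,0],"offset": [0,0,0],"hand": -1},{"dr": [0,0,0],"offset": [0,0,0],"hand": -1}]}}

```text
time_s: 9.5
eef_pos: [648.6, 24.4, 234.6]
ee_rot: [0.0, 0.014, 1.0, 0.0]
force: [0.6, -0.1, 4.5]
grip_width: 0.23
grip_force: 61.4
```

{"api": "arm_command", "payload": {"increments": [{"dr": [0,0,0],"offset": [0,0.02,-0.004],"hand": -1},{"dr": [0,0,0],"offset": [0,0.02,0],"hand": -1},{"dr": [0,0,0],"offset": [0,0,0],"hand": -1},{"dr": [0,0,0],"offset": [0,0,0],"hand": -1}]}}

```text
time_s: 9.9
eef_pos: [648.6, 28.9, 234.7]
ee_rot: [-0.0, 0.014, 1.0, 0.0]
force: [-0.1, -3.1, -0.2]
grip_width: 0.228
grip_force: 60.9
```

```bash
python3 - <<'E'
from h import *
F=[]
for i in range(6):
    im=ctrl.capture("wrist"); s=ctrl.sense(); F.append(np.r_[s["force"],s["eef_pos"]])
print(np.mean(F,0).round(2),np.std(F,0).round(2))
to([0,0,0]); np.save("w3.npy",ctrl.camera_info("wrist"),allow_pickle=True); cv2.imwrite("pics/w3.png",im[:,:,::-1])
E
```

```text
[  0.7   -2.57  -0.91 648.64  28.85 234.68] [0.36 0.27 0.61 0.   0.   0.01]
pos [648.6  28.8 234.7] yawY 88.37 tilt [-6.e-04  1.e-04 -1.e+00] units [ 5.395 -0.395  1.959]
```

View pics/w3.png

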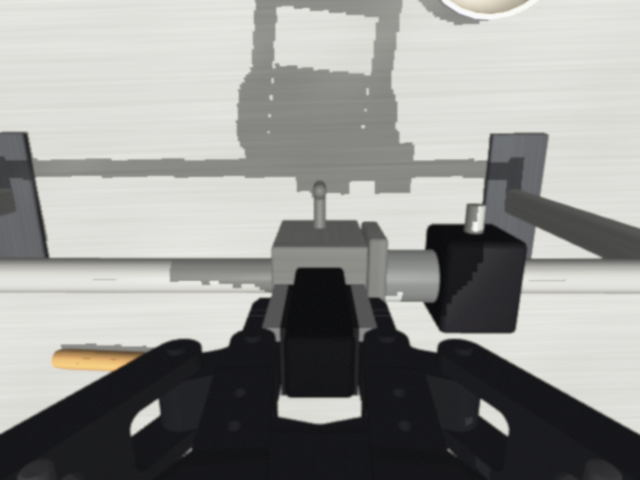

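The wrist view shows the saddle's end touching the plate at col ~367–385. The housing runs from col ~427, and the carrier sits upright on the bar. Next I'll measure the plate's compression from the gap to the housing.

```bash
python3 - <<'E'
from h import *
g=cv2.cvtColor(cv2.imread("pics/w3.png"),cv2.COLOR_BGR2GRAY).astype(int)
for v in(228,235,250,262,275,285): print(v,"360:",g[v,360:392].tolist(),"420:",g[v,420:455].tolist())
c=np.load("w3.npy",allow_pickle=True).item()
for uv,z in(((367.5,262),216),((385,262),217),((427,262),182),((440,262),218),((427,262),218)): print(uv,z,onz("wrist",uv,z,c).round(1))
E
python3 - <<'E'
import cv2
im=cv2.imread("pics/w3.png")[205:345,350:540]
cv2.imwrite("pics/crop2.png",cv2.resize(im,None,fx=4,fy=4,interpolation=cv2.INTER_CUBIC))
E
```

```text
228 360: [120, 112, 91, 79, 78, 80, 82, 83, 85, 85, 86, 85, 85, 85, 85, 85, 85, 85, 91, 109, 148, 189, 213, 220, 221, 222, 221, 222, 222, 221, 221, 221] 420: [222, 223, 223, 223, 221, 212, 180, 125, 66, 28, 16, 13, 12, 15, 12, 14, 14, 13, 16, 16, 13, 13, 15, 14, 13, 16, 18, 14, 14, 13, 15, 14, 16, 15, 15]
235 360: [86, 85, 81, 76, 75, 75, 77, 79, 83, 86, 87, 88, 88, 88, 89, 89, 89, 89, 88, 89, 88, 88, 91, 109, 145, 184, 208, 218, 220, 220, 220, 221] 420: [223, 223, 223, 222, 213, 176, 113, 50, 18, 14, 13, 13, 13, 15, 15, 13, 14, 14, 12, 15, 14, 15, 13, 12, 14, 15, 15, 14, 16, 15, 14, 14, 15, 12, 14]
250 360: [146, 146, 145, 146, 145, 143, 135, 118, 104, 111, 124, 132, 136, 138, 137, 137, 137, 138, 139, 140, 142, 143, 143, 143, 142, 138, 130, 123, 124, 130, 133, 134] 420: [133, 132, 133, 129, 116, 100, 87, 83, 83, 82, 83, 82, 73, 59, 39, 20, 16, 12, 13, 12, 14, 13, 12, 12, 14, 12, 19, 17, 20, 21, 23, 25, 25, 27, 27]
262 360: [141, 141, 141, 141, 141, 138, 128, 113, 107, 116, 128, 134, 137, 137, 137, 137, 137, 138, 139, 140, 141, 142, 143, 142, 139, 132, 125, 125, 129, 133, 133, 133] 4
[... 306 characters left out ...]
, 161, 167, 169, 168, 168] 420: [164, 164, 164, 165, 164, 165, 164, 164, 164, 165, 164, 164, 164, 164, 163, 164, 162, 157, 140, 105, 59, 23, 13, 14, 15, 16, 20, 23, 24, 25, 25, 25, 26, 25, 27]
285 360: [90, 90, 91, 95, 107, 113, 109, 105, 113, 125, 133, 135, 136, 136, 136, 136, 136, 137, 139, 141, 141, 141, 141, 137, 130, 128, 135, 146, 151, 152, 152, 153] 420: [151, 151, 151, 151, 152, 151, 151, 151, 151, 151, 151, 150, 151, 151, 151, 151, 150, 143, 121, 82, 41, 17, 14, 16, 18, 19, 20, 22, 24, 25, 26, 27, 25, 26, 25]
(367.5, 262) 216 [637.7  50.9 216. ]
(385, 262) 217 [637.5  57.9 217. ]
(427, 262) 182 [650.2  84.6 182. ]
(440, 262) 218 [637.9  80.3 218. ]
(427, 262) 218 [637.7  75.  218. ]
```

View pics/crop2.png

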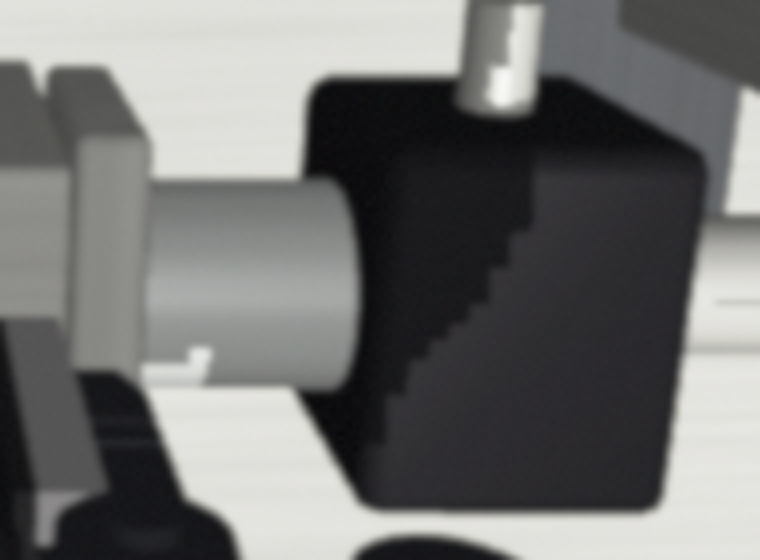

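Measured against the housing (stop origin y≈45.7), the plate is about 5 mm in, and the hand force agrees. About 7 mm more is needed, so I'll push in two gentle steps.

{"api": "arm_command", "payload": {"increments": [{"dr": [0,0,0],"offset": [0,0.015,0],"hand": -1},{"dr": [0,0,0],"offset": [0,0.015,0],"hand": -1},{"dr": [0,0,0],"offset": [0,0,0],"hand": -1},{"dr": [0,0,0],"offset": [0,0,0],"hand": -1},{"dr": [0,0,0],"offset": [0,0,0],"hand": -1}]}}

```text
time_s: 10.7
eef_pos: [648.7, 31.9, 234.7]
ee_rot: [-0.0, 0.014, 1.0, -0.001]
force: [0.5, -5.1, -2.3]
grip_width: 0.225
grip_force: 60.5
```

{"api": "arm_command", "payload": {"increments": [{"dr": [0,0,0],"offset": [0,0.015,0],"hand": -1},{"dr": [0,0,0],"offset": [0,0.013,0],"hand": -1},{"dr": [0,0,0],"offset": [0,0,0],"hand": -1},{"dr": [0,0,0],"offset": [0,0,0],"hand": -1},{"dr": [0,0,0],"offset": [0,0,0],"hand": -1}]}}

```text
time_s: 11.2
eef_pos: [648.8, 34.7, 234.8]
ee_rot: [-0.0, 0.015, 1.0, -0.001]
force: [1.0, -7.8, -1.4]
grip_width: 0.229
grip_force: 60.5
```

```bash
python3 - <<'E'
from h import *
F=[]
for i in range(8):
    im=ctrl.capture("wrist"); s=ctrl.sense(); F.append(np.r_[s["force"],s["eef_pos"],s["grip_force"]])
print(np.mean(F,0).round(2),np.std(F,0).round(2)); to([0,0,0])
c=ctrl.camera_info("wrist"); g=cv2.cvtColor(im,cv2.COLOR_RGB2GRAY).astype(int)
print(g[262,360:392].tolist(),g[262,405:450].tolist(),g[285,395:425].tolist(),g[262,480:510].tolist(),sep='\n')
for u in(367.5,386): print(onz("wrist",(u,262),217,c).round(1))
cv2.imwrite("pics/crop3.png",cv2.resize(im[205:345,250:540,::-1],None,fx=2.5,fy=2.5,interpolation=cv2.INTER_CUBIC))
E
```

```text
[ 3.8000e-01 -8.1400e+00 -2.2200e+00  6.4882e+02  3.4730e+01  2.3476e+02
  6.0480e+01] [0.46 0.41 0.47 0.01 0.01 0.01 0.  ]
pos [648.8  34.8 234.8] yawY 88.33 tilt [-7.0e-04 -2.1e-03 -1.0e+00] units [ 5.395 -0.443  1.961]
[141, 142, 142, 142, 141, 136, 126, 114, 113, 123, 130, 136, 138, 138, 137, 137, 138, 137, 140, 141, 142, 143, 143, 142, 137, 132, 126, 127, 131, 134, 134, 134]
[133, 133, 133, 134, 133, 134, 133, 133, 134, 134, 134, 134, 134, 134, 134, 134, 133, 133, 124, 101, 62, 28, 16, 14, 14, 12, 16, 20, 18, 23, 24, 25, 27, 27, 27, 28, 29, 27, 27, 28, 28, 28, 28, 28, 27]
[152, 152, 154, 153, 153, 152, 152, 154, 152, 152, 153, 152, 152, 153, 153, 152, 153, 152, 152, 152, 153, 152, 152, 152, 152, 152, 152, 152, 150, 139]
[26, 27, 31, 42, 47, 49, 49, 50, 50, 48, 47, 48, 47, 48, 46, 45, 46, 47, 46, 45, 45, 46, 44, 46, 45, 45, 44, 43, 41, 44]
[637.5  56.6 217. ]
[637.8  64.2 217. ]
```

View pics/crop3.png

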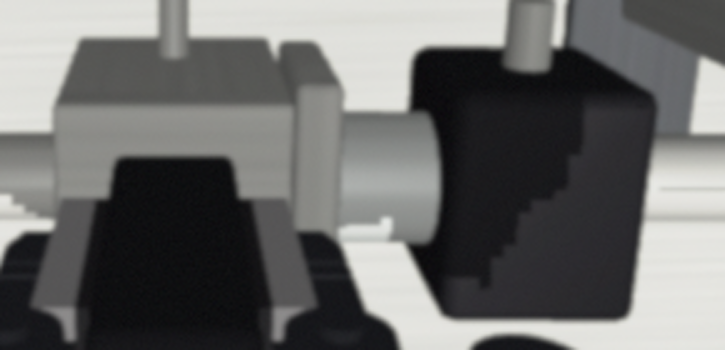

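The crop shows the saddle flush on the plate, upright, with an 18 mm gap from plate to housing, so the plate is about 10 mm in. The hand reads 8.1 N. One last push of about 2 mm, a settle, a check, then hand in.

{"api": "arm_command", "payload": {"increments": [{"dr": [0,0,0],"offset": [0,0.008,0],"hand": -1},{"dr": [0,0,0],"offset": [0,0.008,0],"hand": -1},{"dr": [0,0,0],"offset": [0,0,0],"hand": -1},{"dr": [0,0,0],"offset": [0,0,0],"hand": -1},{"dr": [0,0,0],"offset": [0,0,0],"hand": -1},{"dr": [0,0,0],"offset": [0,0,0],"hand": -1},{"dr": [0,0,0],"offset": [0,0,0],"hand": -1},{"dr": [0,0,0],"offset": [0,0,0],"hand": -1}]}}

```text
time_s: 12.4
eef_pos: [648.9, 36.3, 234.8]
ee_rot: [-0.0, 0.015, 1.0, -0.001]
force: [-0.1, -9.4, -2.3]
grip_width: 0.224
grip_force: 60.5
```

```bash
python3 - <<'E'
from h import *
F=[]
for i in range(6):
    ctrl.capture("wrist"); s=ctrl.sense(); F.append(np.r_[s["force"],s["eef_pos"],s["grip_force"]])
m=np.mean(F,0); print(m.round(2))
if 7<-m[1]<12 and m[6]>30: print(ctrl.finish_job())
E
```

```text
[ 3.0000e-02 -9.2400e+00 -2.1800e+00  6.4887e+02  3.6320e+01  2.3476e+02
  6.0530e+01]
the job is handed in; nothing more can be done
None
```

The farthest carrier hangs fully down on the rail and is held by the fingers against the spring plate, reading about 9 N at the hand with the plate an estimated 12 mm in; I handed the job in at about 13 s, and no verdict came back.

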